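Set a dosing unit's rocker and refit its hook-in cover

TASK

With the stylus, tip the second rocker from the lip in the dosing unit's open compartment the other way, leaving the other rockers as they are, and hang the stylus back in its stand. Then refit the cover: hook its tongue under the lip while its other end is still raised, and swing that end down, without letting it slam, until the cover lies fully home, flush in the opening. Leave the mug, bowl and bottle where they stand.

Things in the scene. Friction and masses are not known exactly. Their poses are not given: they have to be found in the camera images.
- unit: Dishwasher dosing unit: aluminium box lying on the counter, fixed. Origin: on the counter under the middle of its open switch compartment; z up, x from the lip towards the two black pump heads. Spans x -87 to 155, y -56 to 56 mm, top face 56 mm high; pump heads 46 mm wide, at x 115, rise 16 mm above it. Compartment floor 26 mm high, with four white rockers in a row along x.
- seat (a point): Where the cover's origin lies when home: unit x 0, y 0, height 51 mm; axes as the unit's. The opening is 88 mm wide (y), in x from a stop at -76.5 mm (under the lip) to a raised rim at 62.5 mm (10 mm thick, top 64 mm high). Ledges 51 mm high carry the cover: 6 mm wide along both sides (x -40 to 62.5), 8 mm at the rim. Play when home: 2.5 mm either way in x, 2 mm in y.
- lip (a point): Middle of the lip's free lower edge: unit x -63, y 0 mm, height 57.5 mm; axes as the unit's. The lip is 4 mm thick, spans the unit's full width and covers x -86.5 to -63 mm; under it the space is open down to the compartment floor.
- cover: Loose grey plastic cover, about 0.16 kg, lying flat, grip up. Plate 120 (x) x 84 (y) x 5 mm; a tongue 44 mm wide (y), 4 mm thick, flush with the underside, sticks out 14 mm at the -x end. On the middle a grip bar, 14 mm thick (x), 50 mm long (y), from 5 to 33 mm above the underside. Origin: middle of the plate's underside; z up. When home its axes match the unit's.
- tongue (a point): Tip of the cover's tongue, at half its thickness: cover x -74, y 0, z 2 mm.
- stand: Fixed black stand, 56 x 56 mm and 55 mm high, with a 16 mm wide vertical through-hole in the middle. Origin: under its middle. Stand and cover start on opposite sides of the unit, either way round.
- stylus: Loose steel stylus, about 50 g, hanging upright by its collar in the stand. Origin: on its axis at the collar's underside (55 mm high when hung); z up. Collar 24 mm wide, 5 mm thick; above it a square grip 12 x 12 mm up to 50 mm above the origin, faces along its x and y; below it a 10 mm shank for 40 mm, then a 6 mm tip ending 50 mm below the origin.
- stylus_tip (a point): Lower end of the stylus, 50 mm below its origin.
- rocker1 (a joint): Tilt (rad) of the rocker nearest the lip, at x -33 mm on the unit; axis and signs as rocker2. Starts with its -y end up.
- rocker2 (a joint): Tilt (rad) of the second rocker from the lip, at unit x -11, y 0 mm: the one to flip. Rockers are 12 (x) x 28 (y) x 6 mm and turn about the unit's x axis through their middle, 33 mm high; range -0.28 to 0.28. Positive: +y end up (this one's start); negative: -y end up. It stays where it is left; about 2 N pressed on the raised end tips it.
- rocker3 (a joint): Tilt (rad) of the third rocker, at x 11 mm on the unit; starts with its +y end up.
- rocker4 (a joint): Tilt (rad) of the fourth rocker, at x 33 mm on the unit; starts with its -y end up.
- rocker2_end (a point): Top face of rocker 2, 10 mm from its middle towards the unit's +y: the place to press; about 39 mm high at the start, 33 mm when tipped over.
- mug: White mug, 76 mm wide, 85 mm high, a bystander; origin under its middle.
- bowl: Steel bowl, 120 mm wide, 50 mm high, a bystander; origin under its middle.
- bottle: White closed bottle, 60 mm wide, 150 mm high, a bystander; origin under its middle.

How it is judged:
By the outcome, as a careful person would: the job done as asked, in the order asked, and still so for the second after the job is handed in, with the robot touching nothing.
It also fails if it takes over 61 s, if anything falls off the work surface, if the arm or the gripper's body presses on something with over 40 N, if the wrist force passes 120 N, or if a joint passes its speed limit or range.

ROBOT

A 6-joint arm with a two-finger parallel gripper is mounted at the origin on the work surface. World frame = base frame: x ahead of the robot, y to its left, z up, the work surface at z = 0. Lengths are in m, angles in rad, forces in N, time in s.
With the tool pointing down it reaches from about 0.325 to 0.775 m from the base axis. Payload 5.5 kg.
Tool frame: the origin (TCP) lies on the centre line of the jaws, within the pads' length; the fingertips stand 14 mm ahead of it and the grasp point (between the pads) lies 5 mm behind it; z points along the fingers, x is the direction in which the jaws open and shut, and the axes are right-handed (so a half turn about z gives the same grasp; the last joint's range is limited). The gripper opens to 88 mm and grips with 3 to 60 N. Pads are 20 mm wide; open, the fingers measure 115 mm over their backs; the gripper's body (75 mm by 178 mm) begins 61 mm behind the grasp point.
Start: joints at [-0.057, 0.091, 1.231, -0, 1.82, -0.057], TCP at [0.6, -0, 0.237] pointing down, gripper open.
Joint ranges: [-2.87, 2.87], [-0.86, 2.18], [0.17, 2.46], [-1.51, 4.65], [0.06, 2.69], [-2.65, 2.65]. Speed limits (rad/s): [2.57, 2.57, 3.01, 3.14, 3.14, 3.14].

INTERFACE

Orientations are given as a rotation vector (axis times angle).
In Python, from bench import env, optics gives the robot as it stands. The module is installed in compiled form; this text tells all that it offers.
- The arm moves only by the tool send_rows, never from a script. Its argument "increments" is a list of rows, each a list of 6 numbers: the shift along the tool's x, y, z in mm, then the turn, a rotation vector about the tool's x, y, z in degrees. A call has exactly 8 rows; each row shifts and turns the commanded pose from where the row before left it, along the tool's axes as they then stand; what a row does not reach is not made up. A row lasts 1/12 s, in which the tool goes at most 41.7 mm and 7.16 degrees, less where a joint would pass 70% of its speed; a pose out of reach is approached as far as the arm can. A call is refused whole if a number of a shift passes 41.7 or a number of a turn 7.16, either way. A call with a gripper value outside its range is refused whole. "jaw" is the opening, from 0 (shut) to 1 (fully open), set as the call begins (left out, the last holds). The fingers move at their own pace and stop on an object; "grip_force" is the grip in N (left out, the last holds). Time passes only in rows, so rows that do not move let the fingers close, or fill a call up. It gives the time, the measured TCP pose, the force and the opening at its end, in the units of the state.
- env.state(): the state, without advancing time (a new reading comes with each control period).
- optics.capture(name): name is "scene" or "side" or "wrist"; returns a dict with "frame" (480x640x3 uint8, red, green, blue), "K" (3x3 intrinsics, pixels), "pose" (4x4, takes a point from camera to world coordinates). Camera axes: x right, y up, looking along -z (the intrinsics and any distortion apply to the point x, -y, -z); pixel columns grow to the right and rows downward; lengths in m; the calibration is good to about 2 mm. A picture is of the moment at which its call begins. There is no depth.
- env.sign_off(): hands the job in, once; it reports no verdict.
Trained networks look in a picture, given as the dict that the camera call returned (one of the last four; its "shot" number tells which), for a name from the list of things; names that differ only in an ending like _2 or _b are one class to them, and where a whole thing is asked for, a point or a joint stands for the part that bears it (a point fixed in the world has none). Each returns a list of dicts, best first, with "confidence" (0 to 1); they miss things now and then, are a little off and sometimes report something else, mostly with a low value. They report only what shows in the picture. A call takes as long as a camera call.
- optics.boxes_of(picture, name): "box" ([left, top, width, height] in pixels, round what is visible of it).
- optics.trace(picture, name): "region" (480x640 bool, what is visible of it) and "box" ([left, top, width, height] in pixels, round what is visible of it).
The state is a dict: "t": time; "joint_positions": joint angles; "joint_velocities": joint speeds; "joint_efforts": joint torques, N m; "position": TCP position; "tcp_rot": TCP orientation; "wrist_force": force on the tool from outside, world axes, zero at the start; "moment": the same for the moment, N m; "gripper_width": finger opening in m.
Only numpy, scipy, OpenCV 4.12 (cv2) and the standard library are available. Lean on these libraries where they do the work, as an engineer would, in place of code of your own. Each camera call takes 0.05 s, during which the arm holds its last target. There are 200 camera calls.

## Working session

There is one attempt and no reset: what is moved stays moved. The work goes in short steps, Python scripts to look and compute and a tool call to move; the robot and the scene stay as the last step left them, time stands still between calls to the robot, and variables do not carry over. Pictures are saved under pics/ and viewed, about 8 in all and at most 12, crops included, and the job is handed in when it is done.

Besides the shell and the picture viewer there is one more tool, called as name(argument=value, ...) on one line, values as JSON. send_rows: Moves the arm, as the interface text tells. Its arguments: {"type":"object","properties":{"increments":{"type":"array","items":{"type":"array","items":{"type":"number"}}},"jaw":{"type":"number"},"grip_force":{"type":"number"}},"required":["increments"]}

```bash
mkdir -p pics && python3 - <<'E'
from bench import env, optics
import cv2, numpy as np
s=env.state(); print(s)
ims=[]
for n in ["scene","side"]:
    p=optics.capture(n); cv2.imwrite(f"pics/{n}0.png",p["frame"][:,:,::-1]); 
    print(n,p.keys(),p["K"].tolist(),np.round(p["pose"],4).tolist())
    for o in ["unit","cover","stand","stylus","mug","bowl","bottle"]:
        b=optics.boxes_of(p,o); print(o,[(x["box"],round(x["confidence"],2)) for x in b[:2]])
E
```

```text
{'t': 0.0, 'joint_positions': array([-5.66836246e-02,  9.18081068e-02,  1.23187139e+00, -1.27223224e-05,
        1.81980248e+00, -5.66965450e-02]), 'joint_velocities': array([ 5.65720946e-04, -4.52567483e-04,  5.12187173e-05,  1.14223566e-03,
       -2.93642146e-04,  2.33665378e-04]), 'joint_efforts': array([-3.13584051e-04, -4.46447504e+01, -4.06449509e+01,  6.96761138e-02,
        2.93726998e-02, -1.50731516e-04]), 'position': array([5.99726777e-01, 1.94103427e-05, 2.35545434e-01]), 'tcp_rot': array([-3.14149652e+00, -1.53882372e-05,  2.96398159e-03]), 'wrist_force': array([ 0.26359367, -0.05742277,  0.61404598]), 'moment': array([ 0.02951259, -0.044869  , -0.03271054]), 'gripper_width': 0.08783091748730351}
scene dict_keys(['frame', 'K', 'pose', 'shot']) [[605.6425247832615, 0.0, 317.3932575290253], [0.0, 605.6425247832615, 244.93570216305963], [0.0, 0.0, 1.0]] [[-0.6314, -0.5884, 0.5051, 1.2515], [0.7755, -0.4753, 0.4156, 0.49], [-0.0045, 0.6541, 0.7564, 1.1602], [0.0, 0.0, 0.0, 1.0]]
unit [([263.4, 255.1, 104.1, 99.7], 0.94)]
cover [([453.4, 298.3, 43.8, 53.4], 0.74)]
stand [([2
[... 267 characters left out ...]
0.84)]
side dict_keys(['frame', 'K', 'pose', 'shot']) [[540.5521171352697, 0.0, 312.57386053685184], [0.0, 540.5521171352697, 243.3584091876831], [0.0, 0.0, 1.0]] [[0.8352, 0.3965, -0.3811, 0.0818], [-0.5499, 0.5994, -0.5816, -0.7857], [-0.0022, 0.6954, 0.7187, 0.9409], [0.0, 0.0, 0.0, 1.0]]
unit [([276.9, 188.6, 108.2, 83.3], 0.62)]
cover [([181.0, 178.8, 51.9, 36.1], 0.79)]
stand [([332.0, 326.1, 38.4, 44.2], 0.64)]
stylus [([343.9, 324.5, 8.5, 20.2], 0.45)]
mug [([276.3, 141.5, 42.5, 28.5], 0.78), ([274.1, 196.7, 106.8, 75.7], 0.38)]
bowl [([392.8, 269.3, 56.5, 50.5], 0.97), ([309.1, 230.4, 12.3, 13.6], 0.16)]
bottle [([423.9, 349.7, 40.6, 65.0], 0.9), ([276.1, 194.4, 106.6, 76.4], 0.45)]
```

```bash
python3 - <<'E'
import cv2, numpy as np
a=cv2.imread("pics/scene0.png")[145:445,240:510]; b=cv2.imread("pics/side0.png")[130:390,165:475]
a=cv2.resize(a,(540,600),interpolation=3); b=cv2.resize(b,(775,650)[0:2],interpolation=3)
cv2.imwrite("pics/a0.png",a); cv2.imwrite("pics/b0.png",cv2.resize(b,(715,600)))
E
```

```text
(no output)
```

View pics/a0.png

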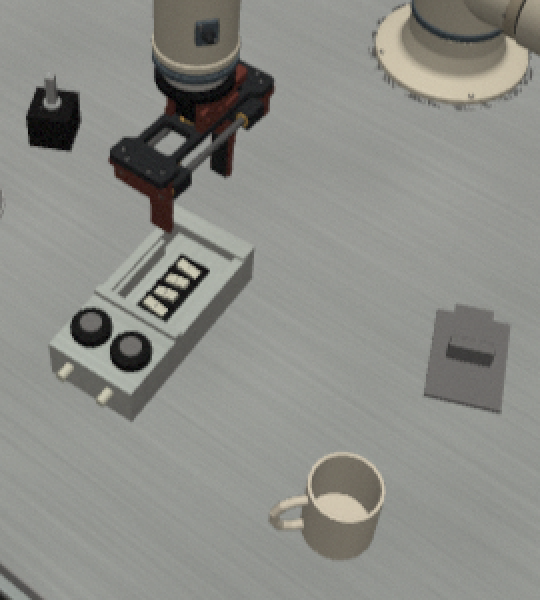

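View pics/b0.png

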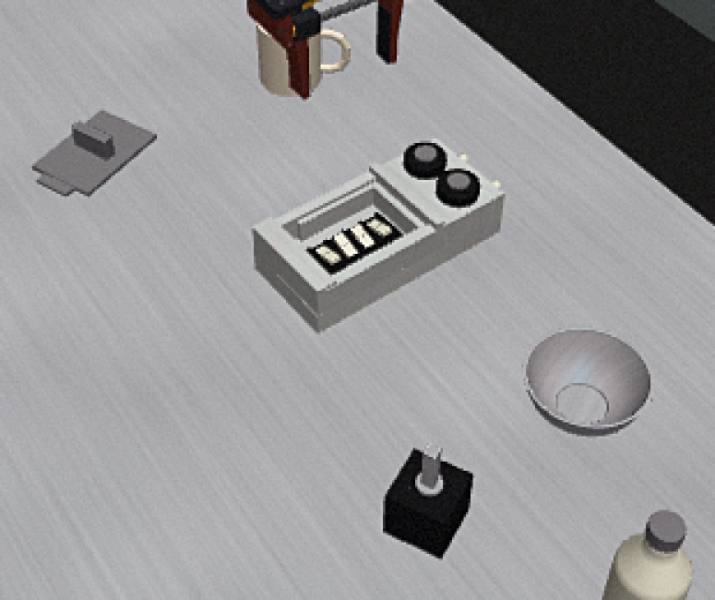

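```bash
cat > h.py <<'E'
import numpy as np, cv2
from scipy.optimize import least_squares
from scipy.spatial.transform import Rotation as R
def proj(P,K,T):
    c=(np.asarray(P)-T[:3,3])@T[:3,:3]; c=c*[1,-1,-1]; q=c@np.asarray(K).T; return q[:,:2]/q[:,2:]
def world(p,P): # p=(x,y,yaw) P mm local
    P=np.asarray(P,float)/1000; c,s=np.cos(p[2]),np.sin(p[2])
    return np.c_[p[0]+c*P[:,0]-s*P[:,1], p[1]+s*P[:,0]+c*P[:,1], P[:,2]]
def fit(obs,p0): # obs: list of (K,T,localpts,pix)
    f=lambda p: np.concatenate([(proj(world(p,P),K,T)-px).ravel() for K,T,P,px in obs])
    r=least_squares(f,p0,loss='soft_l1'); return r.x,f(r.x)
E
cat > m1.py <<'E'
from h import *
Ks=np.array([[605.64252,0,317.39326],[0,605.64252,244.9357],[0,0,1]]);Ts=np.array([[-0.6314,-0.5884,0.5051,1.2515],[0.7755,-0.4753,0.4156,0.49],[-0.0045,0.6541,0.7564,1.1602],[0,0,0,1]])
Kd=np.array([[540.55212,0,312.57386],[0,540.55212,243.35841],[0,0,1]]);Td=np.array([[0.8352,0.3965,-0.3811,0.0818],[-0.5499,0.5994,-0.5816,-0.7857],[-0.0022,0.6954,0.7187,0.9409],[0,0,0,1]])
S=lambda a:np.array(a)/2+[240,145]
D=lambda a:np.array(a)/2.3065+[165,130]
np.set_printoptions(precision=4,suppress=True)
def go(n,*a):
    x,r=fit(*a); print(n,x[:2],np.degrees(x[2]),r.round(1).tolist())
go('unit',[(Ks,Ts,[[-87,56,56],[155,56,56],[155,-56,56],[155,56,0]],S([[253,248],[133,388],[51,345],[133,420]])),
 (Kd,Td,[[-87,56,56],[-87,-56,56],[-87,-56,0],[155,-56,56],[155,-56,0]],D([[253,231],[317,291],[319,332],[502,195],[500,232]]))],[.6,0,0])
cp=[[-60,-42,5],[-60,42,5],[60,42,5],[60,-42,5]]
go('cover',[(Ks,Ts,[[-60,42,5],[-60,-42,5],[60,-42,5],[60,42,5]],S([[510,322],[437,310],[426,397],[500,409]])),
 (Kd,Td,[[-60,42,5],[-60,-42,5],[60,-42,5],[60,42,5]],D([[33,165],[89,193],[157,135],[102,110]]))],[.5,.3,.7])
go('stylus',[(Ks,Ts,[[0,0,105]],S([[50,76]])),(Kd,Td,[[0,0,105],[0,0,60]],D([[433,447],[430,480]]))],[.5,-.3,0])
E
python3 m1.py
```

```text
unit [ 0.5898 -0.0321] 4.3238672208962505 [-0.4, -0.6, -0.8, 2.9, -1.4, -0.7, -0.3, 0.5, -1.2, -0.2, -0.1, 1.8, -0.6, 0.5, -0.1, -2.0, -1.2, -1.4]
cover [0.4421 0.2789] 24.46599893157692 [-1.1, 0.8, -1.1, -0.7, -1.5, -1.3, 0.1, 1.0, -0.9, -0.2, -0.4, -0.7, -0.7, -1.4, -1.1, -1.1]
stylus [ 0.4714 -0.3266] 0.0 [-1.4, -0.1, -0.4, 0.2, -0.2, -0.5]
```

send_rows(increments=[[-14,36,0,0,0,0],[-16,38,0,0,0,0],[-16,38,0,0,0,0],[-16,38,0,0,0,0],[-16,38,0,0,0,0],[-16,38,0,0,0,0],[-14,38,0,0,0,0],[0,0,0,0,0,0]])

```text
t: 1.47
position: [0.4891, -0.27, 0.2364]
tcp_rot: [3.139, -0.011, -0.002]
wrist_force: [0.5, 0.1, -0.0]
gripper_width: 0.0878
```

```bash
cat >> m1.py <<'E'
go('bottle',[(Ks,Ts,[[0,0,150]],[[198,157]]),(Kd,Td,[[0,0,150]],[[453,353]])],[.5,-.3,0])
go('bowl',[(Ks,Ts,[[0,0,25]],[[218.6,247]]),(Kd,Td,[[0,0,25]],[[421,294]])],[.6,-.3,0])
E
python3 m1.py | tail -2; python3 - <<'E'
from h import *
from bench import env, optics
s=env.state();print(s['t'],s['position'],s['tcp_rot'])
p=optics.capture("wrist");np.savez("w1.npz",**{k:p[k] for k in("frame","K","pose")})
cv2.imwrite("pics/w1.png",p["frame"][:,:,::-1])
print(p["K"],p["pose"].round(3)); print(proj([[.4714,-.3266,.105],[.4714,-.3266,.06]],p["K"],p["pose"]))
for o in("stylus","stand"): print([(x["box"],x["confidence"]) for x in optics.boxes_of(p,o)])
E
```

```text
bottle [ 0.5552 -0.4937] 0.0 [-7.2, 1.9, -1.3, 0.5]
bowl [ 0.6738 -0.3017] 0.0 [-1.1, 8.7, -1.6, 1.3]
1.4667 [ 0.48908804 -0.26997287  0.2364111 ] [ 3.13887469e+00 -1.14710658e-02 -2.24248513e-03]
[[362.42520327   0.         315.73302312]
 [  0.         362.42520327 237.24467104]
 [  0.           0.           1.        ]] [[ 1.     0.007  0.002  0.49 ]
 [-0.007  0.957  0.29  -0.19 ]
 [-0.    -0.29   0.957  0.384]
 [ 0.     0.     0.     1.   ]]
[[295.34255168 296.61402898]
 [297.86907016 275.79686119]]
[([284.0, 263.7, 26.7, 42.8], 0.75)]
[([254.9, 224.1, 78.7, 80.5], 0.85)]
```

View pics/w1.png

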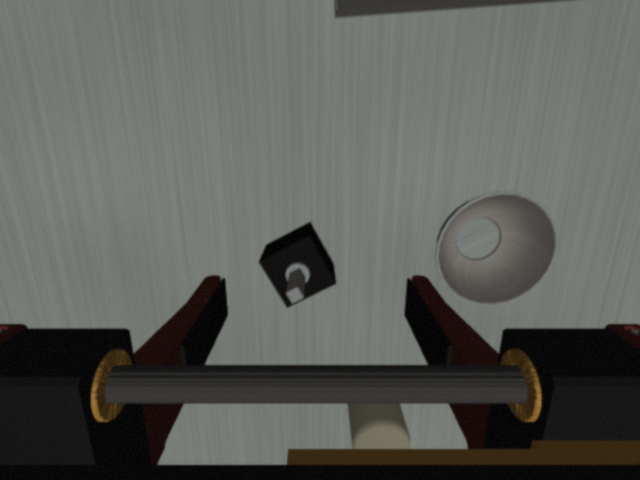

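```bash
python3 - <<'E'
from h import *
a=cv2.imread("pics/w1.png")[215:315,250:345]
cv2.imwrite("pics/w1z.png",cv2.resize(a,None,fx=6,fy=6,interpolation=cv2.INTER_CUBIC))
E
```

```text
(no output)
```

View pics/w1z.png

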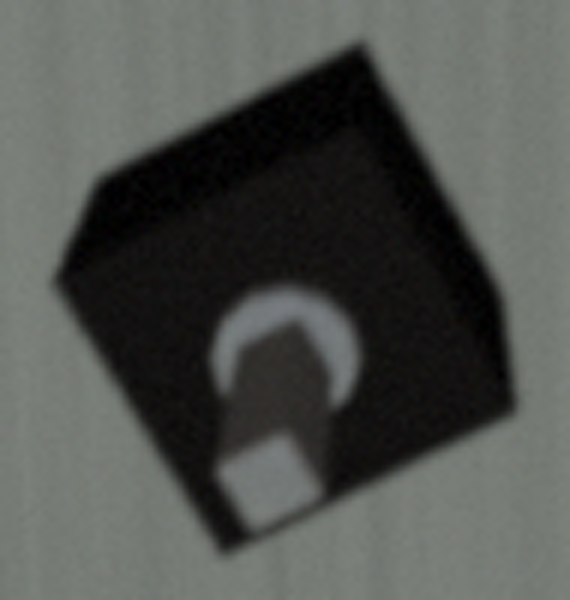

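```bash
cat >> h.py <<'E'
def back(px,K,T,z):
    px=np.atleast_2d(px); d=np.c_[px,np.ones(len(px))]@np.linalg.inv(K).T; d=(d*[1,-1,-1])@T[:3,:3].T
    return T[:3,3]+d*((z-T[2,3])/d[:,2])[:,None]
E
python3 - <<'E'
from h import *
w=np.load("w1.npz"); f=lambda a:np.array(a)/6+[250,215]
q=back(f([[215,473],[283,433],[325,493],[257,532]]),w["K"],w["pose"],.105);print(q,q.mean(0))
e=np.diff(np.r_[q,q[:1]],axis=0);print(np.degrees(np.arctan2(e[:,1],e[:,0])),np.linalg.norm(e,axis=1))
print(back(f([[285,358]]),w["K"],w["pose"],.060))
q=back(f([[57,282],[357,130],[515,408],[225,550]]),w["K"],w["pose"],.055);print(q.mean(0));e=np.diff(np.r_[q,q[:1]],axis=0);print(np.degrees(np.arctan2(e[:,1],e[:,0])),np.linalg.norm(e,axis=1))
E
```

```text
[[ 0.46342966 -0.32396261  0.105     ]
 [ 0.47313604 -0.31789138  0.105     ]
 [ 0.47886192 -0.3271666   0.105     ]
 [ 0.46910758 -0.33318927  0.105     ]] [ 0.4711338  -0.32555247  0.105     ]
[  32.0255235   -58.31171616 -148.30738241  121.60735143] [0.01144874 0.01090025 0.01146384 0.01083374]
[[ 0.47106926 -0.32542081  0.06      ]]
[ 0.47140345 -0.32540069  0.055     ]
[  27.41790232  -62.07286468 -152.18631267  118.07732208] [0.05492012 0.05422535 0.05477492 0.05460519]
```

```bash
python3 -c "
from bench import env
s=env.state();print(s['t'],s['position'],s['tcp_rot'],s['joint_velocities'])"
```

```text
1.6167 [ 0.4919603  -0.2640435   0.23660078] [-3.14100254e+00  1.76921992e-03 -2.40913643e-04] [ 0.0372711  -0.00259943 -0.00095645  0.00383407  0.00117373 -0.00113117]
```

send_rows(increments=[[-6.8,20.5,0,0,0,-4.4],[-5.5,20.9,10,0,0,-4],[0,0,15,0,0,-6],[0,0,15,0,0,-6],[0,0,15,0,0,-6],[0,0,15,0,0,-5.6],[0,0,0,0,0,0],[0,0,0,0,0,0]])

```text
t: 2.28
position: [0.4818, -0.3041, 0.166]
tcp_rot: [-3.019, -0.864, 0.001]
wrist_force: [0.2, 0.8, 0.7]
gripper_width: 0.0877
```

```bash
cat > st.py <<'E'
from bench import env
from scipy.spatial.transform import Rotation as R
import numpy as np
s=env.state();M=R.from_rotvec(s['tcp_rot']).as_matrix()
print(round(s['t'],2),'pos',(s['position']*1000).round(1),'toolx yaw',np.degrees(np.arctan2(M[1,0],M[0,0])).round(2),'z axis',M[:,2].round(4),'F',s['wrist_force'].round(1),'w',round(s['gripper_width']*1000,1))
def to(x,y,z): print('tool shift mm',((np.array([x,y,z])-s['position']*1000)@M).round(1))
import sys
if len(sys.argv)>3: to(*map(float,sys.argv[1:4]))
E
python3 st.py 471.2 -325.5 80
```

```text
2.28 pos [ 481.8 -304.1  166. ] toolx yaw 31.96 z axis [-0.0014  0.0014 -1.    ] F [0.2 0.8 0.7] w 87.7
tool shift mm [-20.3  12.7  86. ]
```

send_rows(increments=[[-7.3,4.7,10,0,0,0],[-7,4,12,0,0,0],[-6,4,10,0,0,0],[0,0,0,0,0,0],[0,0,12,0,0,0],[0,0,12,0,0,0],[0,0,10,0,0,0],[0,0,0,0,0,0]])

```text
t: 2.95
position: [0.4698, -0.3263, 0.0971]
tcp_rot: [-3.016, -0.865, 0.004]
wrist_force: [-0.1, 0.4, -0.7]
gripper_width: 0.0881
```

```bash
python3 st.py 471.2 -325.5 80
```

```text
2.95 pos [ 469.8 -326.3   97.1] toolx yaw 32.0 z axis [-0.0038  0.0031 -1.    ] F [-0.1  0.4 -0.7] w 88.1
tool shift mm [ 1.6  0.2 17.1]
```

send_rows(increments=[[0,0,6,0,0,0],[0,0,7,0,0,0],[0,0,6,0,0,0],[0,0,0,0,0,0],[0,0,0,0,0,0],[0,0,0,0,0,0],[0,0,0,0,0,0],[0,0,0,0,0,0]])

```text
t: 3.62
position: [0.4711, -0.3275, 0.0822]
tcp_rot: [3.019, 0.866, 0.001]
wrist_force: [-0.3, -0.6, -1.1]
gripper_width: 0.0874
```

```bash
python3 st.py 471.2 -325.5 80
```

```text
3.62 pos [ 471.1 -327.5   82.2] toolx yaw 32.0 z axis [ 7.e-04 -6.e-04 -1.e+00] F [-0.3 -0.6 -1.1] w 87.4
tool shift mm [ 1.2 -1.6  2.2]
```

send_rows(increments=[[1.2,-1.6,2,0,0,0],[0,0,0,0,0,0],[0,0,0,0,0,0],[0,0,0,0,0,0],[0,0,0,0,0,0],[0,0,0,0,0,0],[0,0,0,0,0,0],[0,0,0,0,0,0]], jaw=0, grip_force=20)

```text
t: 4.28
position: [0.471, -0.3253, 0.0796]
tcp_rot: [3.02, 0.866, 0.0]
wrist_force: [-0.1, 0.3, -0.5]
gripper_width: 0.0381
```

```bash
python3 st.py 471.2 -325.5 80
```

```text
4.28 pos [ 471.  -325.3   79.6] toolx yaw 32.0 z axis [ 0. -0. -1.] F [-0.1  0.3 -0.5] w 38.1
tool shift mm [ 0.1  0.3 -0.4]
```

send_rows(increments=[[0,0,0,0,0,0],[0,0,0,0,0,0],[0,0,0,0,0,0],[0,0,0,0,0,0],[0,0,0,0,0,0],[0,0,-6,0,0,0],[0,0,-12,0,0,0],[0,0,-16,0,0,0]])

```text
t: 4.95
position: [0.4705, -0.3249, 0.1135]
tcp_rot: [-3.018, -0.865, 0.002]
wrist_force: [-0.3, 0.3, -0.5]
gripper_width: 0.012
```

send_rows(increments=[[0,0,-20,0,0,0],[0,0,-20,0,0,0],[0,0,-20,0,0,0],[0,0,-6,0,0,0],[0,0,0,0,0,0],[0,0,0,0,0,0],[0,0,0,0,0,0],[0,0,0,0,0,0]])

```text
t: 5.62
position: [0.4705, -0.3249, 0.1778]
tcp_rot: [-3.018, -0.865, 0.003]
wrist_force: [0.3, 0.3, 0.4]
gripper_width: 0.0119
```

```bash
python3 - <<'E'
from h import *
p=np.radians(4.32); c,s=np.cos(p),np.sin(p)
print('press', .5898+c*-.011-s*.010, -.0321+s*-.011+c*.010)
E
python3 st.py 578 -23 180
```

```text
press 0.578077984041854 -0.022957005858201117
5.62 pos [ 470.5 -324.9  177.8] toolx yaw 32.0 z axis [-0.0022  0.0017 -1.    ] F [0.3 0.3 0.4] w 11.9
tool shift mm [ 251.1 -199.1   -1.9]
```

send_rows(increments=[[15,-12,0,0,0,0],[26,-21,0,0,0,0],[30,-24,0,0,0,0],[30,-24,0,0,0,0],[30,-24,0,0,0,0],[30,-24,0,0,0,0],[30,-24,0,0,0,0],[26,-20,0,0,0,0]])

```text
t: 6.28
position: [0.5633, -0.061, 0.1784]
tcp_rot: [-3.018, -0.867, 0.002]
wrist_force: [0.1, 0.1, -0.2]
gripper_width: 0.012
```

send_rows(increments=[[20,-16,0,0,0,0],[14,-10,0,0,0,0],[0,0,0,0,0,0],[0,0,0,0,0,0],[0,0,0,0,0,0],[0,0,0,0,0,0],[0,0,0,0,0,0],[0,0,0,0,0,0]])

```text
t: 6.95
position: [0.5782, -0.0245, 0.1797]
tcp_rot: [3.02, 0.864, 0.0]
wrist_force: [-0.3, -0.1, -0.9]
gripper_width: 0.0121
```

```bash
python3 st.py 578 -23 180; python3 - <<'E'
from h import *
from bench import env, optics
p=optics.capture("wrist");np.savez("w2.npz",**{k:p[k] for k in("frame","K","pose")})
f=p["frame"][:,:,::-1]
u=world([.5898,-.0321,np.radians(4.32)],[[-33,0,36],[-11,0,36],[-11,10,38],[33,0,36],[-87,56,56],[-87,-56,56],[62.5,44,64]])
print(proj(u,p["K"],p["pose"]).round(1).tolist())
cv2.imwrite("pics/w2.png",cv2.resize(f[60:400,120:560],(776,600),interpolation=cv2.INTER_CUBIC))
E
```

```text
6.95 pos [578.2 -24.5 179.7] toolx yaw 31.92 z axis [ 1.e-04 -1.e-04 -1.e+00] F [-0.3 -0.1 -0.9] w 12.1
tool shift mm [ 0.6 -1.4 -0.3]
[[286.8, 225.1], [310.3, 236.8], [315.8, 227.3], [355.9, 259.6], [251.8, 131.8], [193.1, 261.3], [422.0, 241.1]]
```

View pics/w2.png

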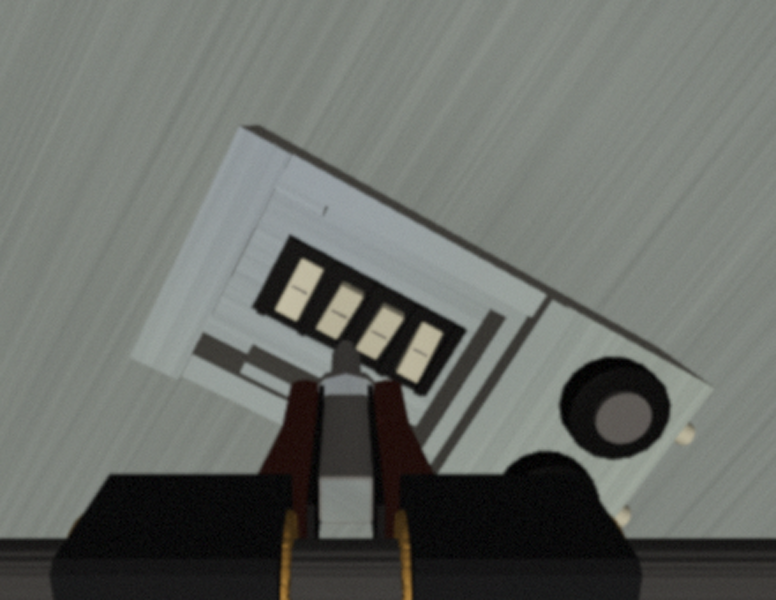

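```bash
cat > m2.py <<'E'
exec(open('m1.py').read().split("go('unit'")[0])
w=np.load("w2.npz"); W=lambda a:np.array(a)/1.7636+[120,60]
K,T=w["K"],w["pose"]
wo=(K,T,[[-33,0,36],[-11,0,36],[11,0,36],[33,0,36],[-87,56,56],[-87,-56,56],[155,56,56]],W([[300,290],[340,313],[380,332],[421,352],[243,128],[133,357],[712,387]]))
so=[(Ks,Ts,[[-87,56,56],[155,56,56],[155,-56,56],[155,56,0]],S([[253,248],[133,388],[51,345],[133,420]])),
 (Kd,Td,[[-87,56,56],[-87,-56,56],[-87,-56,0],[155,-56,56],[155,-56,0]],D([[253,231],[317,291],[319,332],[502,195],[500,232]]))]
go('wrist',[wo],[.59,-.03,0]); go('all',[wo]+so,[.59,-.03,0])
print(proj([[.5782,-.0245,.105]],K,T),W([[344,342]]))
for x in fit([wo],[.59,-.03,0])[0],fit([wo]+so,[.59,-.03,0])[0]: print(world(x,[[-11,10,39],[-11,11,33]]))
E
python3 m2.py
```

```text
wrist [ 0.592  -0.0315] 3.549747884170658 [-0.4, 0.9, 0.2, -0.1, 0.4, 0.9, -0.5, 1.1, -1.2, -0.8, 0.2, -2.0, 2.1, -0.0]
all [ 0.5918 -0.0315] 3.7204889540495785 [-0.7, 0.9, -0.0, -0.2, 0.2, 0.8, -0.6, 0.9, -1.8, -0.8, 0.1, -1.7, 2.1, -0.7, -0.5, 0.4, -1.9, 3.5, -2.2, -0.5, -1.4, 1.1, -0.6, -1.0, 0.0, 1.1, -0.5, -0.2, 0.7, -2.0, -0.5, -1.4]
[[314.8251 256.199 ]] [[315.0556 253.9215]]
[[ 0.5804 -0.0222  0.039 ]
 [ 0.5803 -0.0212  0.033 ]]
[[ 0.5802 -0.0222  0.039 ]
 [ 0.5801 -0.0212  0.033 ]]
```

```bash
python3 st.py 580.3 -22.2 108.6
```

```text
7.0 pos [578.3 -24.4 179.7] toolx yaw 31.92 z axis [ 1.e-04 -1.e-04 -1.e+00] F [-0.2 -0.  -0.4] w 12.2
tool shift mm [ 2.9 -0.8 71.1]
```

send_rows(increments=[[2.9,-0.8,8,0,0,0],[0,0,14,0,0,0],[0,0,14,0,0,0],[0,0,12,0,0,0],[0,0,7,0,0,0],[0,0,0,0,0,0],[0,0,0,0,0,0],[0,0,0,0,0,0]])

```text
t: 7.67
position: [0.5807, -0.0213, 0.1252]
tcp_rot: [3.02, 0.866, 0.001]
wrist_force: [-0.4, 0.7, -0.1]
gripper_width: 0.0116
```

send_rows(increments=[[0,0,3,0,0,0],[0,0,3,0,0,0],[0,0,3,0,0,0],[0,0,3,0,0,0],[0,0,3,0,0,0],[0,0,1,0,0,0],[0,0,0,0,0,0],[0,0,0,0,0,0]])

```text
t: 8.33
position: [0.5805, -0.0212, 0.1087]
tcp_rot: [3.02, 0.866, 0.0]
wrist_force: [0.3, 1.9, 0.8]
gripper_width: 0.0117
```

```bash
python3 st.py 580.3 -22.2 107.6
```

```text
8.33 pos [580.5 -21.2 108.7] toolx yaw 32.01 z axis [ 1.e-04 -0.e+00 -1.e+00] F [0.3 1.9 0.8] w 11.7
tool shift mm [-0.7  0.7  1.1]
```

send_rows(increments=[[0,0,0.8,0,0,0],[0,0,0.7,0,0,0],[0,0,0,0,0,0],[0,0,0,0,0,0],[0,0,0,0,0,0],[0,0,0,0,0,0],[0,0,0,0,0,0],[0,0,0,0,0,0]])

```text
t: 9.0
position: [0.5806, -0.0213, 0.1077]
tcp_rot: [3.02, 0.866, 0.001]
wrist_force: [-1.8, 1.0, 5.8]
gripper_width: 0.0122
```

send_rows(increments=[[0,0,-4,0,0,0],[0,0,-8,0,0,0],[0,0,-16,0,0,0],[0,0,-16,0,0,0],[0,0,-16,0,0,0],[0,0,-10,0,0,0],[0,0,0,0,0,0],[0,0,0,0,0,0]])

```text
t: 9.67
position: [0.5807, -0.0215, 0.1773]
tcp_rot: [3.019, 0.866, 0.001]
wrist_force: [0.3, 0.1, -1.9]
gripper_width: 0.0118
```

```bash
python3 st.py 471.2 -325.5 180; python3 - <<'E'
from h import *
from bench import env, optics
p=optics.capture("wrist");np.savez("w3.npz",**{k:p[k] for k in("frame","K","pose")})
f=p["frame"][:,:,::-1]
a=np.load("w2.npz")["frame"][180:300,240:390,::-1]
cv2.imwrite("pics/w3.png",cv2.resize(np.vstack([a,f[180:300,240:390]]),None,fx=2.5,fy=2.5,interpolation=cv2.INTER_CUBIC))
E
```

```text
9.67 pos [580.7 -21.5 177.3] toolx yaw 31.99 z axis [ 7.e-04 -3.e-04 -1.e+00] F [ 0.3  0.1 -1.9] w 11.8
tool shift mm [-253.9  199.8   -2.6]
```

View pics/w3.png

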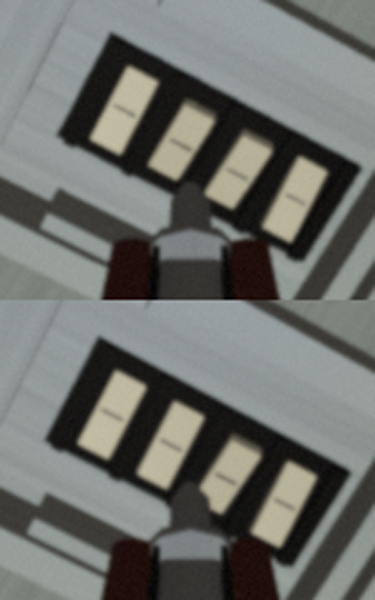

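send_rows(increments=[[-15,12,0,0,0,0],[-26,21,0,0,0,0],[-30,24,0,0,0,0],[-30,24,0,0,0,0],[-30,24,0,0,0,0],[-30,24,0,0,0,0],[-30,24,0,0,0,0],[-26,20,0,0,0,0]])

```text
t: 10.38
position: [0.4864, -0.2849, 0.1753]
tcp_rot: [-3.019, -0.864, 0.003]
wrist_force: [0.8, -0.5, -0.7]
gripper_width: 0.0121
```

send_rows(increments=[[-20,15,0,0,0,0],[-12,8,0,0,0,0],[-5,3.8,0,0,0,0],[0,0,0,0,0,0],[0,0,0,0,0,0],[0,0,0,0,0,0],[0,0,0,0,0,0],[0,0,0,0,0,0]])

```text
t: 11.05
position: [0.4715, -0.3243, 0.1773]
tcp_rot: [3.019, 0.869, 0.0]
wrist_force: [0.4, 0.2, -0.1]
gripper_width: 0.0119
```

```bash
python3 st.py 471.0 -325.3 80
```

```text
11.05 pos [ 471.5 -324.3  177.3] toolx yaw 32.1 z axis [ 3.e-04  0.e+00 -1.e+00] F [ 0.4  0.2 -0.1] w 11.9
tool shift mm [-1.   0.5 97.3]
```

send_rows(increments=[[-1,0.5,6,0,0,0],[0,0,14,0,0,0],[0,0,18,0,0,0],[0,0,18,0,0,0],[0,0,14,0,0,0],[0,0,10,0,0,0],[0,0,0,0,0,0],[0,0,0,0,0,0]])

```text
t: 11.72
position: [0.4701, -0.3261, 0.0964]
tcp_rot: [-3.019, -0.866, 0.001]
wrist_force: [-1.5, -0.3, -0.1]
gripper_width: 0.0118
```

send_rows(increments=[[0,0,5,0,0,0],[0,0,5,0,0,0],[0,0,4,0,0,0],[0,0,2,0,0,0],[0,0,0,0,0,0],[0,0,0,0,0,0],[0,0,0,0,0,0],[0,0,0,0,0,0]])

```text
t: 12.38
position: [0.4705, -0.3264, 0.0815]
tcp_rot: [3.019, 0.866, 0.0]
wrist_force: [-0.6, -0.2, -0.1]
gripper_width: 0.0118
```

```bash
python3 st.py 471.0 -325.3 80
```

```text
12.38 pos [ 470.5 -326.4   81.5] toolx yaw 32.0 z axis [ 4.e-04 -4.e-04 -1.e+00] F [-0.6 -0.2 -0.1] w 11.8
tool shift mm [ 1.  -0.7  1.5]
```

send_rows(increments=[[0.7,-0.5,1,0,0,0],[0,0,0.6,0,0,0],[0,0,0,0,0,0],[0,0,0,0,0,0],[0,0,0,0,0,0],[0,0,0,0,0,0],[0,0,0,0,0,0],[0,0,0,0,0,0]])

```text
t: 13.05
position: [0.4708, -0.3255, 0.0796]
tcp_rot: [3.02, 0.866, 0.0]
wrist_force: [-0.2, 0.7, 0.4]
gripper_width: 0.012
```

send_rows(increments=[[0,0,0,0,0,0],[0,0,0,0,0,0],[0,0,0,0,0,0],[0,0,0,0,0,0],[0,0,-5,0,0,0],[0,0,-12,0,0,0],[0,0,-20,0,0,0],[0,0,-30,0,0,0]], jaw=0.5)

```text
t: 13.72
position: [0.4697, -0.3248, 0.1455]
tcp_rot: [-3.016, -0.865, 0.004]
wrist_force: [-0.1, -1.3, -0.2]
gripper_width: 0.044
```

```bash
python3 st.py 471.0 -325.3 80;  python3 - <<'E'
from h import *
from bench import env, optics
p=optics.capture("wrist")
f=p["frame"][:,:,::-1]
print(proj([[.4712,-.3255,.105],[.4712,-.3255,.06]],p["K"],p["pose"]))
print([(b["box"],b["confidence"]) for b in optics.boxes_of(p,"stylus")])
cv2.imwrite("pics/w4.png",f[150:400,160:480])
E
```

```text
13.72 pos [ 469.7 -324.8  145.5] toolx yaw 32.0 z axis [-0.0036  0.0028 -1.    ] F [-0.1 -1.3 -0.2] w 44.0
tool shift mm [ 0.9  1.4 65.5]
[[316.42808883 279.51715736]
 [316.35322462 253.39627063]]
[([300.4, 235.1, 33.5, 53.8], 0.95)]
```

View pics/w4.png

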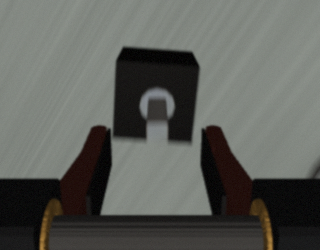

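send_rows(increments=[[0,0,-20,0,0,4],[0,0,-25,0,0,3.5],[8,-20,-20,0,0,0],[12,-30,-9,0,0,0],[13.5,-33.5,0,0,0,0],[13.5,-33.5,0,0,0,0],[13.5,-33.5,0,0,0,0],[13.5,-33.5,0,0,0,0]], jaw=0.6)

```text
t: 14.48
position: [0.4614, -0.1259, 0.2212]
tcp_rot: [3.07, 0.666, 0.002]
wrist_force: [0.3, 0.3, 0.4]
gripper_width: 0.0524
```

send_rows(increments=[[13.5,-33.5,0,0,0,0],[13.5,-33.5,0,0,0,0],[13.5,-33.5,0,0,0,0],[13.5,-33.5,0,0,0,0],[13.5,-33.5,0,0,0,0],[13.5,-33.5,0,0,0,0],[13.5,-33.5,0,0,0,0],[13.5,-33.5,0,0,0,0]])

```text
t: 15.15
position: [0.4484, 0.1631, 0.2213]
tcp_rot: [-3.07, -0.667, -0.002]
wrist_force: [-0.1, -0.1, -0.1]
gripper_width: 0.0529
```

send_rows(increments=[[13,-33,0,0,0,0],[12,-30,0,0,0,0],[9,-24,0,0,0,0],[6,-16,0,0,0,0],[2,-7,0,0,0,0],[0,0,0,0,0,0],[0,0,0,0,0,0],[0,0,0,0,0,0]])

```text
t: 15.82
position: [0.4417, 0.2778, 0.2208]
tcp_rot: [3.07, 0.665, 0.001]
wrist_force: [0.7, -0.0, 0.1]
gripper_width: 0.0524
```

```bash
python3 st.py 442 279 220;  python3 - <<'E'
from h import *
from bench import env, optics
p=optics.capture("wrist");np.savez("w5.npz",**{k:p[k] for k in("frame","K","pose")})
f=p["frame"][:,:,::-1]
cv2.imwrite("pics/w5.png",cv2.resize(f[60:400,120:560],(776,600),interpolation=cv2.INTER_CUBIC))
E
```

```text
15.82 pos [441.7 277.8 220.8] toolx yaw 24.44 z axis [ 4.e-04 -3.e-04 -1.e+00] F [ 0.7 -0.   0.1] w 52.4
tool shift mm [ 0.8 -1.   0.8]
```

View pics/w5.png

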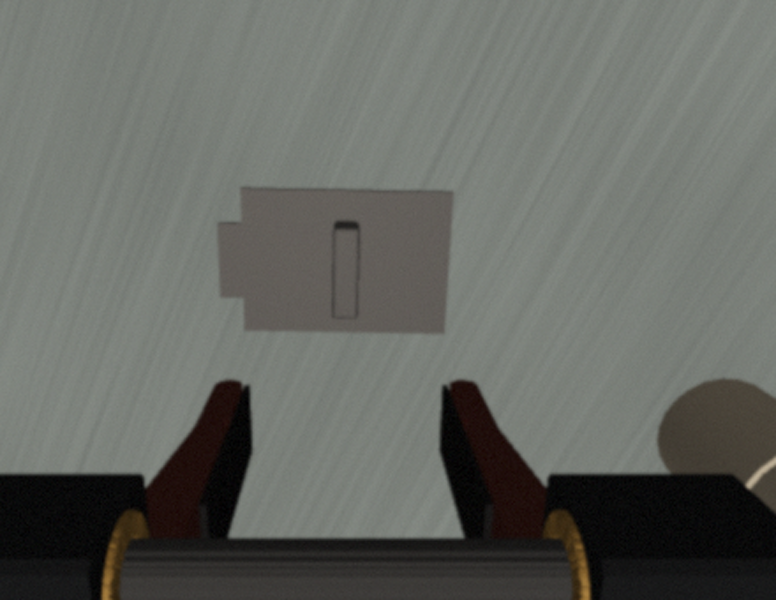

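```bash
cat > m3.py <<'E'
exec(open('m1.py').read().split("go('unit'")[0])
w=np.load("w5.npz"); W=lambda a:np.array(a)/1.7636+[120,60]
K,T=w["K"],w["pose"]
wo=(K,T,[[-60,42,5],[60,42,5],[60,-42,5],[-60,-42,5],[-74,22,4],[-74,-22,4],[-7,25,33],[7,25,33],[7,-25,33],[-7,-25,33]],W([[241,187],[453,191],[445,332],[245,330],[218,223],[220,297],[334,229],[359,229],[357,318],[332,318]]))
go('coverW',[wo],[.44,.28,.4])
go('mug',[(Ks,Ts,[[0,0,85]],S([[346,487]]))],[.6,.2,0])
print(back(W([[720,425]]),K,T,.085))
E
python3 m3.py
```

```text
coverW [0.4424 0.2788] 23.55151303998071 [-0.5, 0.5, 0.4, 0.1, -0.2, 0.5, -0.3, 0.0, -0.6, -0.1, 0.1, 0.0, -0.3, -0.8, 0.5, -0.6, 0.5, 0.3, 0.3, 0.1]
mug [0.703  0.2772] 0.0 [0.0, -0.0]
[[0.6354 0.2967 0.085 ]]
```

send_rows(increments=[[1,-0.7,15,0,0,0.9],[0,0,30,0,0,0],[0,0,35,0,0,0],[0,0,35,0,0,0],[0,0,30,0,0,0],[0,0,18,0,0,0],[0,0,8,0,0,0],[0,0,0,0,0,0]])

```text
t: 16.53
position: [0.4412, 0.2784, 0.0475]
tcp_rot: [3.074, 0.64, -0.006]
wrist_force: [-0.0, -0.7, 0.9]
gripper_width: 0.0528
```

send_rows(increments=[[0,0,0,0,0,0],[0,0,8,0,0,0],[0,0,8,0,0,0],[0,0,6,0,0,0],[0,0,3,0,0,0],[0,0,0,0,0,0],[0,0,0,0,0,0],[0,0,0,0,0,0]])

```text
t: 17.2
position: [0.4422, 0.28, 0.0248]
tcp_rot: [-3.075, -0.643, -0.0]
wrist_force: [-0.1, 0.5, -0.1]
gripper_width: 0.0527
```

```bash
python3 st.py 442.4 278.8 22
```

```text
17.2 pos [442.2 280.   24.8] toolx yaw 23.61 z axis [ 3.e-04  1.e-04 -1.e+00] F [-0.1  0.5 -0.1] w 52.7
tool shift mm [-0.3  1.1  2.8]
```

send_rows(increments=[[-0.3,1.1,2.6,0,0,0],[0,0,0,0,0,0],[0,0,0,0,0,0],[0,0,0,0,0,0],[0,0,0,0,0,0],[0,0,0,0,0,0],[0,0,0,0,0,0],[0,0,0,0,0,0]], jaw=0, grip_force=40)

```text
t: 17.87
position: [0.4422, 0.2787, 0.022]
tcp_rot: [3.075, 0.643, -0.0]
wrist_force: [-0.3, 0.0, 0.8]
gripper_width: 0.0139
```

send_rows(increments=[[0,0,0,0,0,0],[0,0,0,0,0,0],[0,0,0,0,0,0],[0,0,-5,0,0,0],[0,0,-12,0,0,0],[0,0,-25,0,0,0],[0,0,-30,0,0,0],[0,0,-30,0,0,0]])

```text
t: 18.53
position: [0.4418, 0.2785, 0.1254]
tcp_rot: [3.075, 0.642, -0.001]
wrist_force: [0.6, 0.5, -1.2]
gripper_width: 0.0138
```

send_rows(increments=[[0,0,-25,0,0,0],[0,0,-12,0,0,0],[0,0,0,0,0,0],[0,0,0,0,0,0],[0,0,0,0,0,0],[0,0,0,0,0,0],[0,0,0,0,0,0],[0,0,0,0,0,0]])

```text
t: 19.2
position: [0.4418, 0.2784, 0.1595]
tcp_rot: [3.075, 0.642, -0.004]
wrist_force: [0.6, -0.0, -1.8]
gripper_width: 0.0137
```

```bash
python3 st.py 590 -31 160
```

```text
19.2 pos [441.8 278.4 159.5] toolx yaw 23.6 z axis [-0.0021 -0.0012 -1.    ] F [ 0.6 -0.  -1.8] w 13.7
tool shift mm [ 11.9 342.9  -0.5]
```

send_rows(increments=[[1,20,0,0,0,0],[2,30,0,0,0,0],[2,34,0,0,0,0],[2,34,0,0,0,0],[2,34,0,0,0,0],[2,34,0,0,0,0],[2,34,0,0,0,0],[2,34,0,0,0,0]])

```text
t: 19.87
position: [0.558, 0.0503, 0.1604]
tcp_rot: [-3.075, -0.642, 0.001]
wrist_force: [0.6, 0.6, -0.4]
gripper_width: 0.0138
```

send_rows(increments=[[2,34,0,0,0,0],[1.5,30,0,0,0,0],[0.8,18,0,0,0,2],[0,10,0,0,0,6],[0,0,0,0,0,6],[0,0,0,0,0,6],[0,0,0,0,0,0],[0,0,0,0,0,0]])

```text
t: 20.53
position: [0.598, -0.0308, 0.1603]
tcp_rot: [-3.14, -0.103, 0.001]
wrist_force: [-0.2, 0.1, -1.7]
gripper_width: 0.0138
```

send_rows(increments=[[0,0,0,0,3,0],[0,0,0,0,5,0],[0,0,0,0,5,0],[0,0,0,0,5,0],[0,0,0,0,2,0],[0,0,0,0,0,0],[0,0,0,0,0,0],[0,0,0,0,0,0]])

```text
t: 21.2
position: [0.5983, -0.0306, 0.1612]
tcp_rot: [-3.082, -0.099, -0.542]
wrist_force: [-0.5, 0.0, -1.4]
gripper_width: 0.014
```

```bash
python3 st.py 598.4 -31.1 119;  python3 - <<'E'
from h import *
from bench import env, optics
from scipy.spatial.transform import Rotation as R
s=env.state();M=R.from_rotvec(s['tcp_rot']).as_matrix()
x=np.array([M[:,0],-M[:,1],-M[:,2]]).T  # cover axes
o=s['position']-x@[0,0,.022]
ims=[]
for n,sl in(("scene",(215,370,240,400)),("side",(150,290,250,400))):
    p=optics.capture(n); np.savez(n+"6.npz",**{k:p[k] for k in("frame","K","pose")})
    f=p["frame"][sl[0]:sl[1],sl[2]:sl[3],::-1]; g=cv2.resize(f,None,fx=3.2,fy=3.2,interpolation=cv2.INTER_CUBIC)
    c=o+(np.array([[-60,42,0],[60,42,0],[60,-42,0],[-60,-42,0],[-74,22,0],[-74,-22,0]])/1000)@x.T
    u=world([.5917,-.0315,np.radians(3.65)],[[-87,56,56],[155,56,56],[155,-56,56],[-87,-56,56],[-63,44,61.5],[-63,-44,61.5]])
    for P,col in((c,(0,0,255)),(u,(0,255,0))):
        for q in (proj(P,p["K"],p["pose"])-[sl[2],sl[0]])*3.2+1.1: cv2.circle(g,tuple(int(v) for v in q.round()),2,col,-1)
    ims.append(cv2.copyMakeBorder(g,0,500-g.shape[0],0,0,cv2.BORDER_CONSTANT))
cv2.imwrite("pics/s6.png",cv2.resize(np.hstack(ims),None,fx=.8,fy=.8,interpolation=cv2.INTER_AREA))
E
```

```text
21.2 pos [598.3 -30.6 161.2] toolx yaw 3.7 z axis [ 0.3406  0.0214 -0.94  ] F [-0.5  0.  -1.4] w 14.0
tool shift mm [-14.3   0.4  39.7]
```

View pics/s6.png

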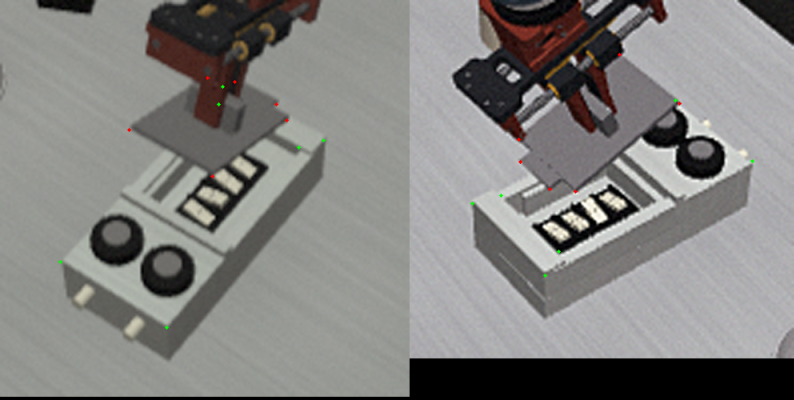

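send_rows(increments=[[-3,0.4,9,0,0,0],[-5,0,14,0,0,0],[-4,0,11,0,0,0],[-2.3,0,5.7,0,0,0],[0,0,0,0,0,0],[0,0,0,0,0,0],[0,0,0,0,0,0],[0,0,0,0,0,0]])

```text
t: 21.97
position: [0.5988, -0.0312, 0.1199]
tcp_rot: [-3.082, -0.097, -0.546]
wrist_force: [-0.8, -0.1, -1.1]
gripper_width: 0.0142
```

```bash
python3 st.py 598.5 -31.1 91
```

```text
21.97 pos [598.8 -31.2 119.9] toolx yaw 3.61 z axis [ 0.3429  0.0212 -0.9391] F [-0.8 -0.1 -1.1] w 14.2
tool shift mm [-10.2  -0.2  27. ]
```

send_rows(increments=[[-2,0,5,0,0,0],[-2.6,0,7,0,0,0],[-2.6,0,7,0,0,0],[-2,0,5,0,0,0],[-1,0,3,0,0,0],[0,0,0,0,0,0],[0,0,0,0,0,0],[0,0,0,0,0,0]])

```text
t: 22.63
position: [0.5976, -0.0312, 0.0903]
tcp_rot: [-3.082, -0.097, -0.542]
wrist_force: [-5.3, 1.1, 5.4]
gripper_width: 0.0137
```

```bash
python3 st.py 582 -32.1 91
```

```text
22.63 pos [597.6 -31.2  90.3] toolx yaw 3.61 z axis [ 0.3407  0.0214 -0.9399] F [-5.3  1.1  5.4] w 13.7
tool shift mm [-14.4  -0.1  -6. ]
```

send_rows(increments=[[1,0,-2.8,0,0,0],[0,0,0,0,0,0],[-2.8,0,-1,0,0,0],[-3.8,0,-1.4,0,0,0],[-3.8,0,-1.2,0,0,0],[0,0,0,0,0,0],[0,0,0,0,0,0],[0,0,0,0,0,0]])

```text
t: 23.3
position: [0.5869, -0.0319, 0.0927]
tcp_rot: [-3.082, -0.097, -0.544]
wrist_force: [0.0, -0.1, -1.7]
gripper_width: 0.0136
```

```bash
python3 st.py 581.5 -32.1 92
```

```text
23.3 pos [586.9 -31.9  92.7] toolx yaw 3.59 z axis [ 0.3415  0.0215 -0.9396] F [ 0.  -0.1 -1.7] w 13.6
tool shift mm [-5.3 -0.1 -1.2]
```

send_rows(increments=[[-2.5,0,-0.9,0,0,0],[-2.4,0,-0.8,0,0,0],[0,0,0,0,0,0],[0,0,0,0,0,0],[0,0,0,0,0,0],[0,0,0,0,0,0],[0,0,0,0,0,0],[0,0,0,0,0,0]])

```text
t: 23.97
position: [0.5818, -0.0322, 0.0926]
tcp_rot: [-3.082, -0.097, -0.543]
wrist_force: [-0.5, -0.7, -1.4]
gripper_width: 0.0142
```

```bash
python3 st.py 581.5 -32.1 92;  python3 - <<'E'
from h import *
from bench import optics
ims=[]
for n,sl in(("scene",(215,370,240,400)),("side",(150,290,250,400))):
    p=optics.capture(n)
    g=cv2.resize(p["frame"][sl[0]:sl[1],sl[2]:sl[3],::-1],None,fx=2.6,fy=2.6,interpolation=cv2.INTER_CUBIC)
    ims.append(cv2.copyMakeBorder(g,0,420-g.shape[0],0,0,cv2.BORDER_CONSTANT))
cv2.imwrite("pics/s7.png",np.hstack(ims)[:, :800])
E
```

```text
23.97 pos [581.8 -32.2  92.6] toolx yaw 3.6 z axis [ 0.3413  0.0215 -0.9397] F [-0.5 -0.7 -1.4] w 14.2
tool shift mm [-0.5 -0.1  0.4]
```

View pics/s7.png

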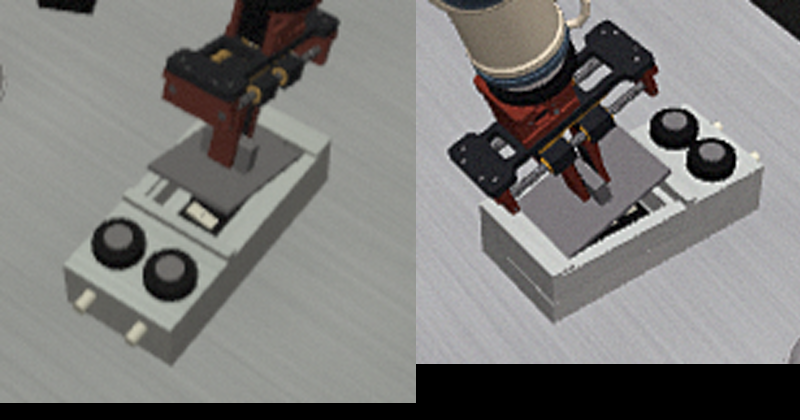

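send_rows(increments=[[0.42,0,1.35,0,-1.25,0],[0.41,0,1.35,0,-1.25,0],[0.41,0,1.35,0,-1.25,0],[0.4,0,1.35,0,-1.25,0],[0.39,0,1.35,0,-1.25,0],[0.39,0,1.35,0,-1.25,0],[0.39,0,1.35,0,-1.25,0],[0.39,0,1.35,0,-1.25,0]])

```text
t: 24.73
position: [0.5879, -0.0318, 0.0828]
tcp_rot: [-3.123, -0.098, -0.269]
wrist_force: [-0.2, -0.3, -0.6]
gripper_width: 0.0141
```

```bash
python3 st.py 592.2 -31.5 73
```

```text
24.73 pos [587.9 -31.8  82.8] toolx yaw 3.6 z axis [ 0.171   0.0108 -0.9852] F [-0.2 -0.3 -0.6] w 14.1
tool shift mm [ 2.6 -0.  10.4]
```

On track, no contact. Continue, slower, to about 2°.

send_rows(increments=[[0.37,0,1.34,0,-1.25,0],[0.37,0,1.34,0,-1.25,0],[0.37,0,1.34,0,-1.25,0],[0.37,0,1.33,0,-1.25,0],[0.27,0,1.08,0,-1,0],[0.27,0,1.08,0,-1,0],[0.27,0,1.08,0,-1,0],[0,0,0,0,0,0]])

```text
t: 25.4
position: [0.5912, -0.0316, 0.0744]
tcp_rot: [-3.138, -0.099, -0.052]
wrist_force: [-1.3, 0.5, -2.2]
gripper_width: 0.0139
```

```bash
python3 st.py 592.2 -31.5 73
```

```text
25.4 pos [591.2 -31.6  74.4] toolx yaw 3.6 z axis [ 0.0331  0.0022 -0.9995] F [-1.3  0.5 -2.2] w 13.9
tool shift mm [ 1.  -0.   1.4]
```

send_rows(increments=[[0.2,0,0.5,0,-0.5,0],[0.2,0,0.5,0,-0.5,0],[0.2,0,0.5,0,-0.5,0],[0.1,0,0.4,0,-0.4,0],[0,0,0,0,0,0],[0,0,0,0,0,0],[0,0,0,0,0,0],[0,0,0,0,0,0]])

```text
t: 26.07
position: [0.5917, -0.0316, 0.073]
tcp_rot: [-3.14, -0.099, -0.003]
wrist_force: [0.9, -0.2, -1.2]
gripper_width: 0.0137
```

```bash
python3 st.py 592.2 -31.5 73
```

```text
26.07 pos [591.7 -31.6  73. ] toolx yaw 3.6 z axis [ 2.e-03  1.e-04 -1.e+00] F [ 0.9 -0.2 -1.2] w 13.7
tool shift mm [ 0.5 -0.   0. ]
```

send_rows(increments=[[0,0,0.3,0,0,0],[0,0,0.3,0,0,0],[0,0,0.3,0,0,0],[0,0,0.3,0,0,0],[0,0,0,0,0,0],[0,0,0,0,0,0],[0,0,0,0,0,0],[0,0,0,0,0,0]])

```text
t: 26.73
position: [0.5918, -0.0316, 0.073]
tcp_rot: [3.14, 0.099, 0.004]
wrist_force: [-3.6, 0.3, 6.3]
gripper_width: 0.0137
```

```bash
python3 st.py 592.2 -31.5 72
```

```text
26.73 pos [591.8 -31.6  73. ] toolx yaw 3.6 z axis [ 0.0025  0.     -1.    ] F [-3.6  0.3  6.3] w 13.7
tool shift mm [ 0.5 -0.   1. ]
```

send_rows(increments=[[0,0,-0.5,0,0,0],[0,0,0,0,0,0],[0,0,0,0,0,0],[0,0,0,0,0,0],[0,0,0,0,0,0],[0,0,-5,0,0,0],[0,0,-12,0,0,0],[0,0,-20,0,0,0]], jaw=0.5)

```text
t: 27.4
position: [0.5905, -0.0315, 0.108]
tcp_rot: [-3.139, -0.099, 0.004]
wrist_force: [0.3, -0.5, -0.9]
gripper_width: 0.0437
```

send_rows(increments=[[0,0,-25,0,0,0],[0,0,-25,0,0,0],[0,0,-25,0,0,0],[0,0,-20,0,0,0],[0,-10,-10,0,0,0],[0,0,0,0,0,0],[0,0,0,0,0,0],[0,0,0,0,0,0]])

```text
t: 28.07
position: [0.5904, -0.0213, 0.2126]
tcp_rot: [-3.14, -0.1, 0.001]
wrist_force: [0.3, -0.1, -1.0]
gripper_width: 0.0434
```

```bash
python3 st.py;  python3 - <<'E'
from h import *
from bench import optics
p=optics.capture("wrist"); q=optics.capture("side")
np.savez("w8.npz",frame=p["frame"],K=p["K"],pose=p["pose"])
a=cv2.resize(p["frame"][90:350,170:550,::-1],None,fx=1.15*1.0,fy=1.15)
a=cv2.resize(p["frame"][80:340,150:550,::-1],(520,338),interpolation=2)
b=cv2.resize(q["frame"][170:290,260:400,::-1],(280,240),interpolation=2)
g=np.zeros((338,800,3),np.uint8); g[:,:520]=a; g[:240,520:]=b
cv2.imwrite("pics/s8.png",g)
E
```

```text
28.07 pos [590.4 -21.3 212.6] toolx yaw 3.63 z axis [-6.e-04  3.e-04 -1.e+00] F [ 0.3 -0.1 -1. ] w 43.4
```

View pics/s8.png

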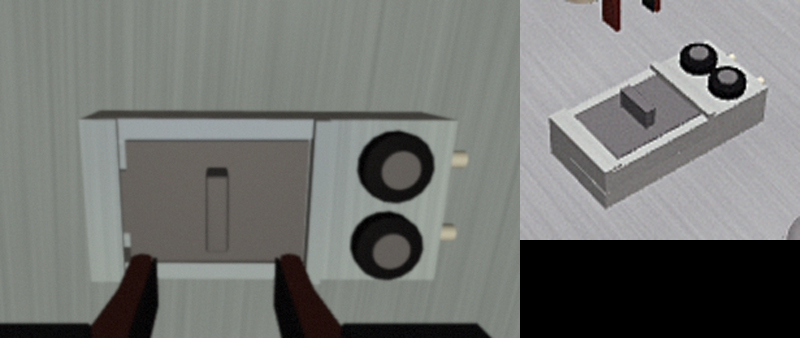

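```bash
python3 -c "
from bench import env
print(env.sign_off())"
```

```text
the job is handed in; nothing more can be done
None
```

The job is done and handed in at about 28 s, well under the 61 s limit.

- **Rocker:** I tipped rocker 2 with the stylus (about 6 N). The wrist picture afterwards showed it lying the other way and the other three unchanged.
- **Stylus:** It is back in the stand. After release, the picture showed it upright in the hole with its collar on the top face, where I had picked it up.
- **Cover:** I hooked the tongue under the lip with the other end raised 20°, then swung that end down slowly. It met the ledges at tool height 73.0 mm, the expected home height, with about 6 N. After release, the wrist and side pictures showed it level in the opening with the tongue under the lip.
- **Bystanders:** I kept the arm clear of the mug, bowl and bottle, but did not measure their positions again at the end.

**Disagreements**
- The fixed cameras and the wrist camera differed by about 2 mm in x on the unit's position. I used the wrist value and the fit worked.
- While lowering the cover, its plate lightly touched the ledge ends (about 7 N), so I raised it 3 mm before sliding the tongue in.
- I judged flushness from the contact height and the pictures, not from a separate height measurement.

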